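# Show the fitter the missing nut

## Task

Show the fitter what is left to do on the pump cover: point with the fingertips at the one stud of the cover that has no nut, then at the standing bolt that carries a nut (the spare), then at the ring end of the spanner that lies beside the cover. Each time bring the fingertips over the thing to within four centimetres of its top and stay there two seconds; finish still pointing at the ring end. Touch nothing at all, travel well above everything, and come down low over none of the other studs or bolts, nor over the spanner's open end.

Things in the scene. Their poses are not given: they have to be found in the camera images.
- pump_cover: Fixed pump cover: grey cast stub under a round dark steel flange, diameter 180 mm, top 48 mm above the bench, low hub up to 61 mm. Four upright studs, 12 mm thick, at 90 degrees on a 120 mm circle, tips 78 mm above the bench; three carry a washer (25 mm) and hex nut 22 mm wide, 10 mm high, one is bare. Origin: centre of the underside, z up; bare stud 60 mm along -x. Turned any way round.
- bare_stud (a point): Centre of the tip of the stud without a nut, 78 mm above the bench. First thing to point at.
- nut_stud_1 (a point): Centre of the tip of a stud that has its nut, 78 mm above the bench, the cover's -y side. Not to be pointed at.
- nut_stud_2 (a point): The same for the second stud that has its nut, the cover's +x side.
- nut_stud_3 (a point): The same for the third stud that has its nut, the cover's +y side.
- nut_bolt: Steel hex bolt standing loose on its head on the bench, shank 12 mm thick, 60 mm high in all, with a hex nut 25 mm wide threaded low on its shank (15 to 25 mm up). Origin: centre of the underside of the head, z up. The three standing bolts may change places.
- nut_bolt_top (a point): Centre of the upper end of that bolt, 60 mm above the bench. Second thing to point at.
- plain_bolt_1: Steel hex bolt without a nut, standing loose on its head, shank 12 mm thick, head 22 mm wide, 46 mm high in all. Origin: centre of the underside, z up.
- plain_bolt_1_top (a point): Centre of its upper end, 46 mm above the bench. Not to be pointed at.
- plain_bolt_2: A second bolt like plain_bolt_1.
- plain_bolt_2_top (a point): Centre of its upper end, 46 mm above the bench. Not to be pointed at.
- spanner: Steel combination spanner lying loose and flat on the bench, 221 mm long, 36 mm wide, 8 mm thick, the only spanner lying in front of the robot. Origin: middle of its length, on the underside; its length runs along its y axis, the ring end at -y (centre 96 mm from the origin), the open end at +y.
- ring_end (a point): Centre of the closed ring end of the spanner, at its upper side, 8 mm above the bench (the hole of the ring). Third thing to point at.
- open_end (a point): Centre of the open (forked) end of the spanner, at its upper side. Not to be pointed at.

How it is judged (in metres and radians):
On the way, in this order (a step that is already met when the one before it is completed fails the run):
1. pointing at the stud without a nut, for 1.5 s (horizontal distance between the grasp point and bare_stud below 0.025 m and z of the grasp point in the frame of bare_stud between 0.012 and 0.072 m), for 1.5 s.
2. pointing at the standing bolt that carries a nut, for 1.5 s (horizontal distance between the grasp point and nut_bolt_top below 0.025 m and z of the grasp point in the frame of nut_bolt_top between 0.012 and 0.072 m), for 1.5 s.
3. pointing at the ring end of the spanner, for 1.5 s (horizontal distance between the grasp point and ring_end below 0.025 m and z of the grasp point in the frame of ring_end between 0.012 and 0.072 m), for 1.5 s.
At the end, for the whole second after the job is handed in: The gripper's grasp point (about 19 mm behind the fingertips) is within 25 mm, seen from above, of the centre of the spanner's ring end and 12 to 72 mm above it; bolts and spanner are within 5 mm of where they began, and the bolts stand upright within 0.1 rad (all of step 3 and distance of each of nut_bolt, plain_bolt_1, plain_bolt_2, spanner from where it was at the start of the episode below 0.005 m and angle between each of nut_bolt, plain_bolt_1, plain_bolt_2's own z axis and vertical below 0.1 rad); the robot touches nothing.
It fails at once if the robot touched something (contact force between any of the fingers, the arm and anything else above 0.5 N).
It fails at once if a bolt or the spanner was moved, lifted or tipped (not (distance of each of nut_bolt, plain_bolt_1, plain_bolt_2, spanner from where it was at the start of the episode below 0.005 m and angle between each of nut_bolt, plain_bolt_1, plain_bolt_2's own z axis and vertical below 0.1 rad)).
It fails at once if the gripper came down over another stud or bolt or the spanner's open end (grasp point within 20 mm sideways and less than 70 mm above it) ((horizontal distance between the grasp point and nut_stud_1 below 0.02 m and z of the grasp point in the frame of nut_stud_1 below 0.07 m) or (horizontal distance between the grasp point and nut_stud_2 below 0.02 m and z of the grasp point in the frame of nut_stud_2 below 0.07 m) or (horizontal distance between the grasp point and nut_stud_3 below 0.02 m and z of the grasp point in the frame of nut_stud_3 below 0.07 m) or (horizontal distance between the grasp point and plain_bolt_1_top below 0.02 m and z of the grasp point in the frame of plain_bolt_1_top below 0.07 m) or (horizontal distance between the grasp point and plain_bolt_2_top below 0.02 m and z of the grasp point in the frame of plain_bolt_2_top below 0.07 m) or (horizontal distance between the grasp point and open_end below 0.02 m and z of the grasp point in the frame of open_end below 0.07 m)).
It also fails if it takes over 51 s, if anything falls off the work surface, if the arm or the gripper's body presses on something with over 40 N, if the wrist force passes 120 N, or if a joint passes its speed limit or range.

## Robot

A 7-joint arm with a two-finger parallel gripper is mounted at the origin on a cart in front of the work surface, level with it; the furniture and walls round the work are solid. World frame = base frame: x ahead of the robot, y to its left, z up, the work surface at z = 0. Lengths are in mm, angles in rad, forces in N, time in s.
With the tool pointing down it reaches from about 400 to 875 mm from the base axis. Payload 4.4 kg.
Tool frame: the origin (TCP) lies at the very end of the fingers, on their centre line; the grasp point (between the pads) lies 19 mm behind it; z points along the fingers, x is the direction in which the jaws open and shut, and the axes are right-handed (so a half turn about z gives the same grasp; the last joint's range is limited). The gripper opens to 85 mm and grips with 20 to 120 N. Pads are 22 mm wide; open, the fingers measure 114 mm over their backs; the gripper's body (76 mm by 85 mm) begins 54 mm behind the grasp point. The pads swing forward as they close: fully open they stand 13 mm farther back than shut.
Start: joints at [1.158, 0.628, 0.038, 1.517, -0.027, 0.996, -0.02], TCP at [220.956, -611.307, 231.313] pointing down, gripper open.
Joint ranges: [-3.06, 3.06], [-0.37, 2.12], [-1.25, 1.32], [0.18, 2.47], [-1.1, 4.24], [0.23, 1.98], [-2.94, 2.94]. Speed limits (rad/s): [2.57, 2.57, 3.14, 3.14, 3.14, 3.14, 3.14].

## Interface

Orientations are given as [roll, pitch, yaw] about the fixed x, y, z axes, in that order (R = Rz(yaw) Ry(pitch) Rx(roll)).
In Python, from cell import ctrl, get_image, job, models gives the robot as it stands.
- The arm moves only by the tool move_arm, never from a script. Its argument "moves" is a list that holds one entry, the list of rows, each a list of 6 numbers: the shift along the tool's x, y, z in m, then the turn, a rotation vector about the tool's x, y, z in rad. A call has 1 to 20 rows; each row is the pose to reach, as a shift and turn from the pose commanded when the call began, along the tool's axes at that moment; what a row does not reach only later rows make up. A row lasts 1/8 s, in which the tool goes at most 62.5 mm and 10.7 degrees, less where a joint would pass 70% of its speed; a pose out of reach is approached as far as the arm can. A call with a gripper value outside its range is refused whole. "jaw" is the opening, from 0 (shut) to 1 (fully open), set as the call begins (left out, the last holds). The fingers move at their own pace and stop on an object; the grip force is fixed at half the most. Time passes only in rows, so rows that repeat a pose let the fingers close. It gives the time, the measured TCP pose, the force and the opening at its end, in the units of the state.
- ctrl.read_state(): the state, without advancing time (a new reading comes with each control period).
- get_image(name): name is "scene" or "top" or "wrist"; returns a dict with "color" (480x640x3 uint8, blue, green, red), "fov_y" (degrees; the focal length in pixels is half the picture's height over the tangent of half this angle, whatever the lens; pixels are square), "cx", "cy" (the principal point, pixels), "origin" and "orientation" of the camera in the world; the wrist camera has in their place "hand_eye" (4x4, takes a point from camera to tool coordinates, whose origin is the TCP and whose axes are the tool frame's). Camera axes: x right, y up, looking along -z (the intrinsics and any distortion apply to the point x, -y, -z); pixel columns grow to the right and rows downward; lengths in mm; the calibration is good to about 2 mm. A picture is of the moment at which its call begins: read the wrist's pose just before it. There is no depth.
- job.finish_job(): hands the job in, once; it reports no verdict.
Trained networks look in the newest picture that a camera, given by its name, has taken for a name from the list of things; names that differ only in an ending like _2 or _b are one class to them, and where a whole thing is asked for, a point or a joint stands for the part that bears it (a point fixed in the world has none). Each returns a list of dicts, best first, with "score" (0 to 1); they miss things now and then, are a little off and sometimes report something else, mostly with a low value. They report only what shows in the picture. A call takes as long as a camera call.
- models.cut_out(camera, thing): "pixels" (480x640 bool, what is visible of it) and "uv" ([column, row] in pixels, amid what is visible of it).
- models.place_of(camera, thing): "uv" ([column, row] in pixels: a listed point, or the origin of a listed thing).
The state is a dict: "clock": time; "qpos": joint angles; "qd": joint speeds; "tau": joint torques, N m; "eef_pos": TCP position; "tool_rot": TCP orientation; "force": force on the tool from outside, world axes, zero at the start; "torque": the same for the moment, N m; "width": finger opening in mm.
Only numpy, scipy, OpenCV 4.12 (cv2) and the standard library are available. Lean on these libraries where they do the work, as an engineer would, in place of code of your own. Each camera call takes 0.05 s, during which the arm holds its last target.

## Working session

There is one attempt and no reset: what is moved stays moved. The work goes in short steps, Python scripts to look and compute and a tool call to move; the robot and the scene stay as the last step left them, time stands still between calls to the robot, and variables do not carry over. Pictures are saved under pics/ and viewed, and the job is handed in when it is done.

Besides the shell and the picture viewer there is one more tool, called as name(argument=value, ...) on one line, values as JSON. move_arm: Moves the arm, as the interface text tells. Its arguments: {"type":"object","properties":{"moves":{"type":"array","items":{"type":"array","items":{"type":"array","items":{"type":"number"}}}},"jaw":{"type":"number"}},"required":["moves"]}

```bash
mkdir -p pics; ls
cat > h.py <<'E'
import numpy as np,cv2
from cell import ctrl,get_image,job,models
E
python3 - <<'E'
from h import *
s=ctrl.read_state();print(s['clock'],s['eef_pos'],s['tool_rot'],s['width'])
for c in ['scene','top','wrist']:
    i=get_image(c);cv2.imwrite(f'pics/{c}0.png',i['color']);print(c,{k:v for k,v in i.items() if k!='color'})
E
```

```text
pics
0.0 [ 220.75767899 -610.68470643  230.37649775] [ 3.14156663e+00  1.94643510e-03 -1.22393123e+00] 85.52709866905396
scene {'fov_y': 45.59259867169335, 'cx': 317.66095976193066, 'cy': 240.01129942420903, 'origin': array([131.44597602, 812.48789052, 810.71247238]), 'orientation': array([ 9.19097284e-01, -2.58871352e-03, -2.66188937e+00])}
top {'fov_y': 46.855669821704666, 'cx': 321.8736502001273, 'cy': 250.55556464922137, 'origin': array([ 358.94607669,  -17.86887305, 1486.26145684]), 'orientation': array([ 0.12392636,  0.01301487, -1.57850163])}
wrist {'fov_y': 61.90097863550188, 'cx': 322.2822613699656, 'cy': 240.16744578589396, 'hand_eye': array([[ 9.99999539e-01, -5.02754278e-04,  8.18087839e-04,
         5.33443511e-01],
       [-2.57672515e-04, -9.61228742e-01, -2.75752133e-01,
        -7.10539061e+01],
       [ 9.25005109e-04,  2.75751795e-01, -9.61228429e-01,
        -1.43184076e+02],
       [ 0.00000000e+00,  0.00000000e+00,  0.00000000e+00,
         1.00000000e+00]])}
```

View pics/scene0.png

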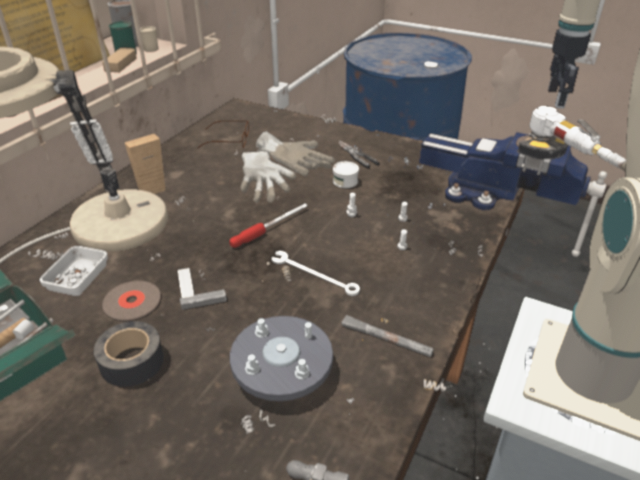

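View pics/top0.png

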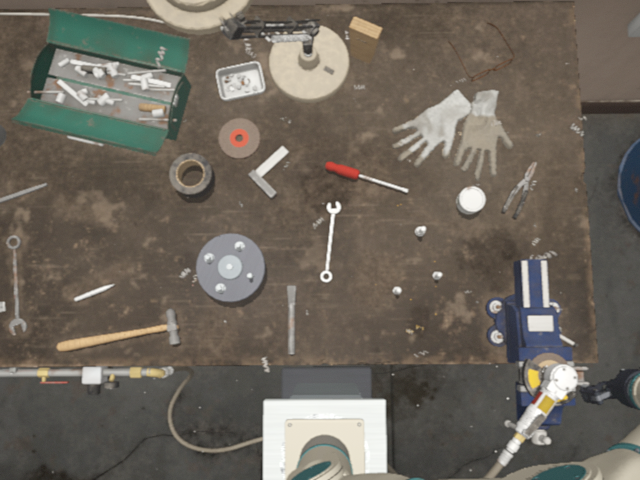

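```bash
cat >> h.py <<'E'
from scipy.spatial.transform import Rotation as Ro
def pose(i):
    if 'origin' in i: return Ro.from_euler('xyz',i['orientation']).as_matrix(),np.array(i['origin'])
    s=i['state'];R=Ro.from_euler('xyz',s['tool_rot']).as_matrix();H=i['hand_eye']
    return R@H[:3,:3], R@H[:3,3]+s['eef_pos']
def ray(i,uv):
    R,o=pose(i);f=240/np.tan(np.radians(i['fov_y']/2))
    return o,R@np.array([(uv[0]-i['cx'])/f,-(uv[1]-i['cy'])/f,-1])
def at(i,uv,z):
    o,d=ray(i,uv);return o+d*(z-o[2])/d[2]
def proj(i,p):
    R,o=pose(i);f=240/np.tan(np.radians(i['fov_y']/2));q=R.T@(np.array(p)-o)
    return np.array([i['cx']+f*q[0]/-q[2], i['cy']-f*q[1]/-q[2]])
Z=dict(pump_cover=0,bare_stud=78,nut_stud_1=78,nut_bolt=0,nut_bolt_top=60,plain_bolt_1=0,plain_bolt_1_top=46,spanner=0,ring_end=8,open_end=8)
def look(c,names=Z):
    s=ctrl.read_state();i=get_image(c);i['state']=s
    for n in names:
        for d in models.place_of(c,n)[:4]:
            print(c,n,round(d['score'],2),np.round(d['uv'],1),np.round(at(i,d['uv'],Z[n])))
    return i
E
python3 - <<'E'
from h import *
look('scene');look('top')
E
```

```text
scene pump_cover 0.59 [279.8 371. ] [501. 245.   0.]
scene bare_stud 0.71 [403.9 199.6] [ 467. -272.   78.]
scene bare_stud 0.69 [310.8 324.5] [470. 184.  78.]
scene bare_stud 0.68 [251.2 360.2] [519. 302.  78.]
scene nut_stud_1 0.92 [261.7 317.9] [556. 211.  78.]
scene nut_stud_1 0.82 [301.8 360. ] [445. 263.  78.]
scene nut_stud_1 0.58 [250.9 360.2] [519. 302.  78.]
scene nut_bolt 0.73 [351.8 215.1] [ 592. -261.    0.]
scene nut_bolt 0.43 [278.8 252. ] [678. -50.   0.]
scene nut_bolt 0.31 [354.  193.5] [ 628. -354.    0.]
scene nut_bolt_top 0.43 [352.6 197. ] [ 588. -252.   60.]
scene plain_bolt_1 0.69 [403.1 216.5] [ 477. -315.    0.]
scene plain_bolt_1 0.69 [277.6 368.6] [507. 242.   0.]
scene plain_bolt_1 0.42 [399.5 247.8] [ 440. -192.    0.]
scene plain_bolt_1_top 0.3 [402.9 203.2] [ 478. -303.   46.]
scene spanner 0.81 [314.5 275.5] [568. -16.   0.]
scene spanner 0.52 [354.8 216.5] [ 583. -259.    0.]
scene ring_end 0.68 [281.5 369.3] [497. 246.   8.]
scene ring_end 0.67 [311.1 322.5] [504. 119.   8.]
scene ring_end 0.64 [352.6 287. ] [476. -12.   8.]
scene open_end 0.9 [280.
[... 262 characters left out ...]
287.2] [443. 261.  78.]
top nut_stud_1 0.63 [233.  246.4] [547. 227.  78.]
top nut_stud_1 0.59 [208.9 257.4] [520. 289.  78.]
top nut_bolt 0.55 [417.4 230.5] [ 597. -259.    0.]
top nut_bolt_top 0.6 [422.7 231.5] [ 584. -263.   60.]
top plain_bolt_1 0.57 [434.3 276.4] [ 472. -301.    0.]
top plain_bolt_1 0.56 [395.3 290.6] [ 434. -196.    0.]
top plain_bolt_1_top 0.38 [397.6 291.8] [ 429. -196.   46.]
top spanner 0.87 [331.9 242.7] [565. -27.   0.]
top ring_end 0.65 [326.9 275.6] [476. -13.   8.]
top open_end 0.74 [424.4 229.5] [ 598. -277.    8.]
top open_end 0.73 [327.7 241.3] [568. -16.   8.]
top open_end 0.55 [333.3 206.2] [664. -32.   8.]
top open_end 0.48 [324.7 277.1] [472.  -7.   8.]
```

Run:
```python
from h import *
t=cv2.imread('pics/top0.png');s=cv2.imread('pics/scene0.png')
r=lambda a:cv2.resize(a,(400,300),interpolation=cv2.INTER_CUBIC)
cv2.imwrite('pics/z0.png',np.vstack([np.hstack([r(t[225:309,175:287]),r(s[310:406,218:346])]),np.hstack([r(t[210:315,350:490]),r(s[180:264,330:442])])]))
```

```text
(no output)
```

View pics/z0.png

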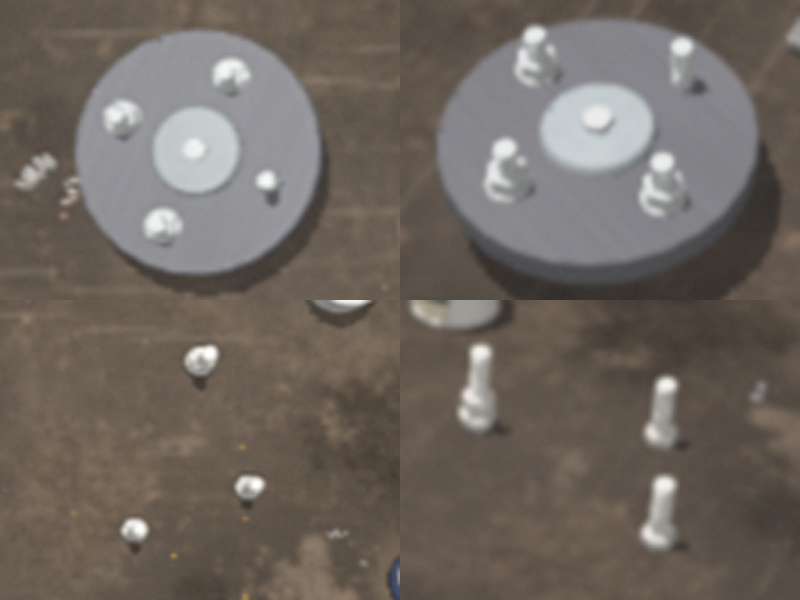

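Run:
```python
from h import *
a=get_image('scene');b=get_image('top')
def tri(ua,ub):
    A=np.zeros((3,3));y=np.zeros(3);L=[ray(a,ua),ray(b,ub)]
    for o,d in L:
        d=d/np.linalg.norm(d);P=np.eye(3)-np.outer(d,d);A+=P;y+=P@o
    return np.round(np.linalg.solve(A,y),1)
print('bare',tri([308,324.4],[249.5,275.5]),at(a,[308,324.4],78),at(b,[249.5,275.5],78))
print('nutbolt',tri([352.4,194.5],[424.2,228.3]),at(a,[352.4,194.5],60),at(b,[424.2,228.3],60))
print('ring',tri([352.6,288],[326.5,276.3]),at(a,[352.6,288],8),at(b,[326.5,276.3],8))
s=ctrl.read_state();R=Ro.from_euler('xyz',s['tool_rot']).as_matrix()
print(s['eef_pos'],s['clock'])
for p in [(560,-400,260),(640,-100,260),(480,185,230)]: print(p,np.round(R.T@(np.array(p)-s['eef_pos'])))
```

```text
bare [473.5 185.   77. ] [474.39809938 186.24634218  78.        ] [472.07851365 184.34505378  78.        ]
nutbolt [ 594.5 -267.7   55.9] [ 593.23242186 -261.60829674   60.        ] [ 592.6305642  -267.38154813   60.        ]
ring [474.6 -11.6   5.8] [474.35674928  -9.24322943   8.        ] [473.75630143 -11.88501948   8.        ]
[ 220.96931653 -611.3301487   231.33864339] 1.35
(560, -400, 260) [ -84. -391.  -29.]
(640, -100, 260) [-338. -568.  -29.]
(480, 185, 230) [-661. -514.    1.]
```

move_arm(jaw=0, moves=[[[0,0,-0.03,0,0,0],[-0.01,-0.05,-0.03,0,0,0],[-0.02,-0.1,-0.03,0,0,0],[-0.03,-0.15,-0.03,0,0,0],[-0.04,-0.2,-0.03,0,0,0],[-0.05,-0.25,-0.03,0,0,0],[-0.06,-0.3,-0.03,0,0,0],[-0.07,-0.35,-0.03,0,0,0],[-0.085,-0.39,-0.03,0,0,0],[-0.127,-0.42,-0.03,0,0,0],[-0.17,-0.45,-0.03,0,0,0],[-0.212,-0.48,-0.03,0,0,0],[-0.254,-0.51,-0.03,0,0,0],[-0.296,-0.54,-0.03,0,0,0],[-0.338,-0.568,-0.03,0,0,0],[-0.338,-0.568,-0.03,0,0,0],[-0.338,-0.568,-0.03,0,0,0]]])

```text
clock: 3.48
eef_pos: [640.1, -101.1, 261.3]
tool_rot: [3.141, -0.001, -1.224]
force: [-0.6, -0.0, -0.6]
width: 0.2
```

move_arm(moves=[[[-0.047,0.009,0.0,0,0,0],[-0.094,0.018,0.0,0,0,0],[-0.141,0.027,0.0,0,0,0],[-0.188,0.036,0.0,0,0,0],[-0.235,0.045,0.01,0,0,0],[-0.282,0.053,0.02,0,0,0],[-0.325,0.06,0.04,0,0,0],[-0.325,0.06,0.04,0,0,0],[-0.325,0.06,0.04,0,0,0]]])

```text
clock: 4.6
eef_pos: [474.4, 183.0, 221.6]
tool_rot: [-3.141, -0.001, -1.227]
force: [0.5, -0.1, -0.2]
width: -0.1
```

Run:
```python
from h import *
i=look('wrist',['bare_stud','nut_stud_1'])
s=i['state'];print(s['eef_pos'],s['clock'])
im=i['color'].copy()
cv2.circle(im,tuple(int(v) for v in proj(i,(473,185,78))),6,(0,0,255),1)
cv2.imwrite('pics/w1.png',im)
R=Ro.from_euler('xyz',s['tool_rot']).as_matrix()
print(R.T@(np.array([473,185,103])-s['eef_pos']))
```

```text
wrist bare_stud 0.95 [315.9 223.1] [475. 188.  78.]
wrist nut_stud_1 0.8 [313.8 100.2] [555. 218.  78.]
wrist nut_stud_1 0.76 [184.9 109. ] [520. 298.  78.]
wrist nut_stud_1 0.69 [200.2 228. ] [442. 267.  78.]
[474.4187181  183.01277524 221.56839675] 4.6
[ -2.50126867   0.73614782 118.56486947]
```

View pics/w1.png

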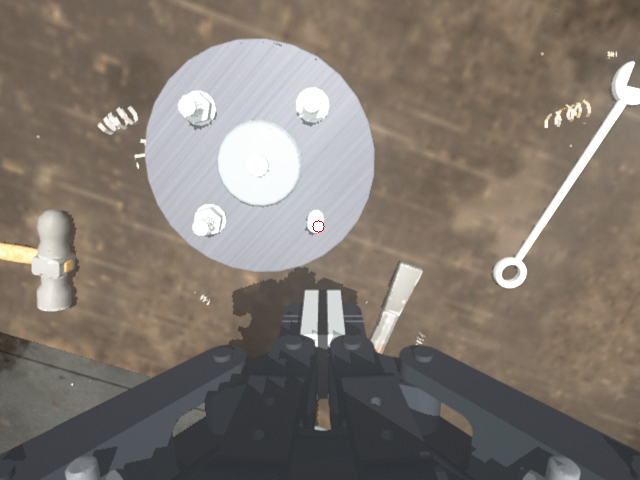

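The wrist view confirms the bare stud at (316, 223), against a projection of (318, 226). The three studs with nuts are at (313, 103), (198, 107) and (209, 221).

move_arm(moves=[[[-0.003,0.0,0.03,0,0,0],[-0.003,0.0,0.06,0,0,0],[-0.003,0.0,0.09,0,0,0],[-0.003,0.0,0.105,0,0,0],[-0.003,0.0,0.115,0,0,0],[-0.003,0.0,0.115,0,0,0],[-0.003,0.0,0.115,0,0,0],[-0.003,0.0,0.115,0,0,0],[-0.003,0.0,0.115,0,0,0],[-0.003,0.0,0.115,0,0,0],[-0.003,0.0,0.115,0,0,0],[-0.003,0.0,0.115,0,0,0],[-0.003,0.0,0.115,0,0,0],[-0.003,0.0,0.115,0,0,0],[-0.003,0.0,0.115,0,0,0],[-0.003,0.0,0.115,0,0,0],[-0.003,0.0,0.115,0,0,0],[-0.003,0.0,0.115,0,0,0],[-0.003,0.0,0.115,0,0,0],[-0.003,0.0,0.115,0,0,0]]])

```text
clock: 7.25
eef_pos: [472.4, 187.7, 106.3]
tool_rot: [-3.142, -0.0, -1.224]
force: [-0.2, 0.4, -0.1]
width: -0.0
```

Run:
```python
from h import *
s=ctrl.read_state();i=get_image('scene');cv2.imwrite('pics/s2.png',cv2.resize(i['color'][270:410,200:380],(720,560)))
print(s['eef_pos'],s['clock'],s['force'])
R=Ro.from_euler('xyz',s['tool_rot']).as_matrix()
print(R.T@(np.array([593,-265,230])-s['eef_pos']))
```

```text
[472.37750443 187.67301881 106.30783289] 7.25 [-0.19839275  0.44118916 -0.11050533]
[ 466.72870667   40.38292243 -123.67673406]
```

View pics/s2.png

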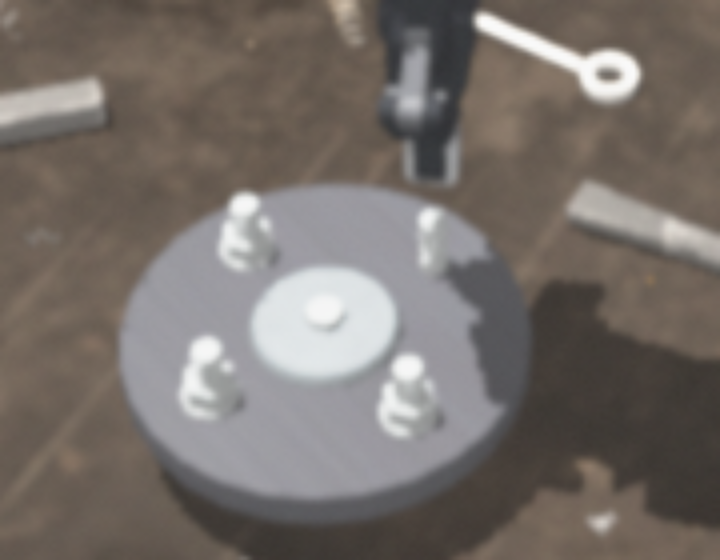

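The fingertips sit at crop pixel (432, 183), right over the bare stud tip at (432, 215). Next I go up and across to the nut bolt.

move_arm(moves=[[[0,0,0,0,0,0],[0,0,0,0,0,0],[0,0,0,0,0,0],[0,0,-0.05,0,0,0],[0,0,-0.1,0,0,0],[0.015,0.002,-0.14,0,0,0],[0.065,0.006,-0.14,0,0,0],[0.115,0.01,-0.14,0,0,0],[0.165,0.014,-0.14,0,0,0],[0.215,0.018,-0.14,0,0,0],[0.265,0.022,-0.14,0,0,0],[0.315,0.026,-0.14,0,0,0],[0.365,0.03,-0.14,0,0,0],[0.415,0.035,-0.13,0,0,0],[0.45,0.038,-0.125,0,0,0],[0.467,0.04,-0.124,0,0,0],[0.467,0.04,-0.124,0,0,0],[0.467,0.04,-0.124,0,0,0]]])

```text
clock: 9.55
eef_pos: [593.7, -262.8, 230.6]
tool_rot: [-3.141, 0.001, -1.222]
force: [-0.6, -0.3, -0.7]
width: -0.2
```

Run:
```python
from h import *
i=look('wrist',['nut_bolt_top','nut_bolt','plain_bolt_1_top'])
s=i['state'];print(s['eef_pos'],s['clock'])
im=i['color'].copy()
cv2.circle(im,tuple(int(v) for v in proj(i,(593,-265,60))),6,(0,0,255),1)
cv2.imwrite('pics/w3.png',im)
```

```text
wrist nut_bolt_top 0.84 [320.2 216.6] [ 594. -261.   60.]
wrist nut_bolt_top 0.41 [83.4 29.5] [664. -57.  60.]
wrist nut_bolt 0.7 [323.  206.1] [ 592. -264.    0.]
wrist plain_bolt_1_top 0.72 [194.  348.7] [ 434. -195.   46.]
[ 593.72133769 -262.7607432   230.58170233] 9.55
```

View pics/w3.png

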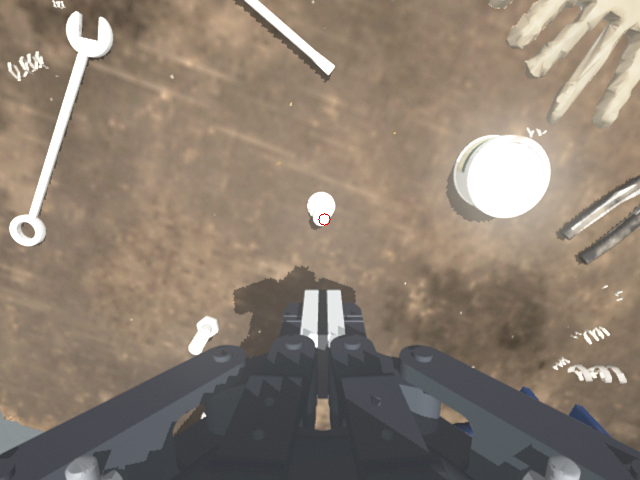

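The wrist view shows the nut bolt at (321, 212), with its top at the predicted (324, 219). The plain bolt at (202, 335) is well clear. Now I descend.

move_arm(moves=[[[0,0,0.03,0,0,0],[0,0,0.065,0,0,0],[0,0,0.1,0,0,0],[0,0,0.13,0,0,0],[0,0,0.143,0,0,0],[0,0,0.143,0,0,0],[0,0,0.143,0,0,0],[0,0,0.143,0,0,0],[0,0,0.143,0,0,0],[0,0,0.143,0,0,0],[0,0,0.143,0,0,0],[0,0,0.143,0,0,0],[0,0,0.143,0,0,0],[0,0,0.143,0,0,0],[0,0,0.143,0,0,0],[0,0,0.143,0,0,0],[0,0,0.143,0,0,0],[0,0,0.143,0,0,0],[0,0,0.143,0,0,0],[0,0,0.143,0,0,0]]])

```text
clock: 12.25
eef_pos: [593.4, -265.1, 87.3]
tool_rot: [3.142, 0.0, -1.224]
force: [-0.3, 0.1, 0.4]
width: 0.2
```

Run:
```python
from h import *
s=ctrl.read_state();i=get_image('scene');cv2.imwrite('pics/s4.png',cv2.resize(i['color'][140:280,300:480],(720,560)))
print(s['eef_pos'],s['clock'],s['force'])
R=Ro.from_euler('xyz',s['tool_rot']).as_matrix()
print(R.T@(np.array([474,-11,200])-s['eef_pos']))
```

```text
[ 593.43214545 -265.12100497   87.32701155] 12.25 [-0.26613704  0.08827445  0.40131936]
[-279.58501883   25.97458944 -112.66881915]
```

View pics/s4.png

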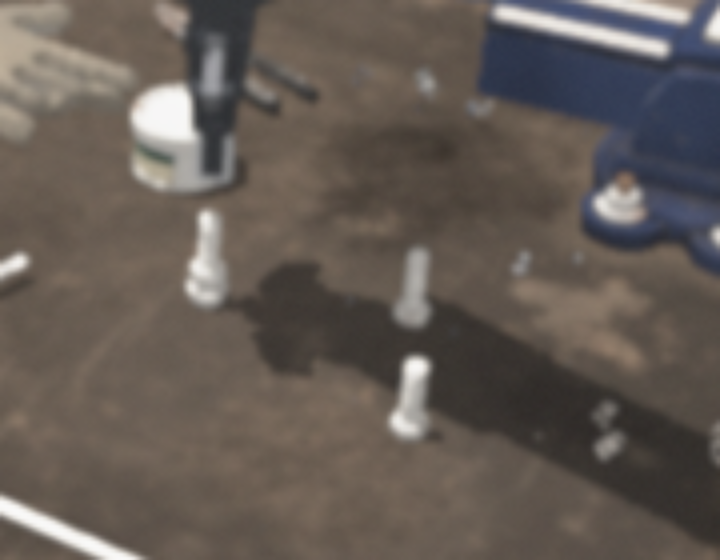

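The fingertips at (212, 175) are right above the nut bolt's top at (208, 215). On to the ring end.

move_arm(moves=[[[0,0,0,0,0,0],[0,0,0,0,0,0],[0,0,0,0,0,0],[0,0,-0.05,0,0,0],[0,0,-0.1,0,0,0],[-0.02,0.002,-0.13,0,0,0],[-0.07,0.006,-0.13,0,0,0],[-0.12,0.011,-0.13,0,0,0],[-0.17,0.016,-0.13,0,0,0],[-0.22,0.02,-0.125,0,0,0],[-0.26,0.024,-0.118,0,0,0],[-0.28,0.026,-0.113,0,0,0],[-0.28,0.026,-0.113,0,0,0],[-0.28,0.026,-0.113,0,0,0]]])

```text
clock: 14.05
eef_pos: [474.7, -11.7, 200.7]
tool_rot: [-3.141, -0.001, -1.225]
force: [-0.7, 0.4, -0.0]
width: -0.3
```

Run:
```python
from h import *
i=look('wrist',['ring_end','open_end'])
s=i['state'];print(s['eef_pos'],s['clock'])
im=i['color'].copy()
cv2.circle(im,tuple(int(v) for v in proj(i,(474,-11,8))),6,(0,0,255),1)
cv2.imwrite('pics/w5.png',im)
```

```text
wrist ring_end 0.6 [317.3 209.3] [476.  -7.   8.]
[474.67522623 -11.68804158 200.68046472] 14.05
```

View pics/w5.png

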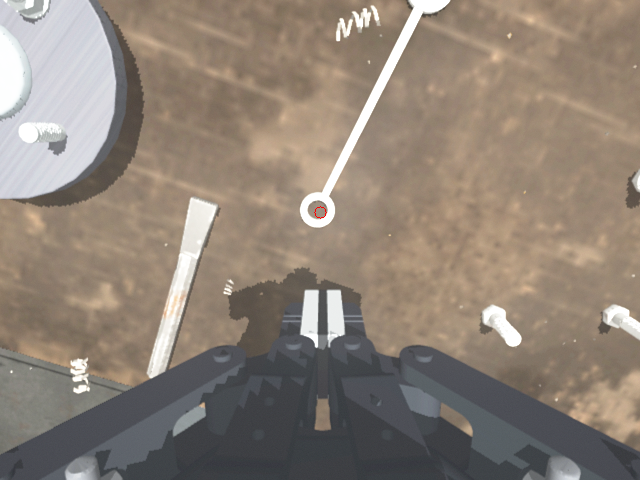

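The ring end is at (317, 209), within about 3 mm of the prediction at (320, 212). Now I descend.

move_arm(moves=[[[-0.002,0,0.03,0,0,0],[-0.002,0,0.07,0,0,0],[-0.002,0,0.11,0,0,0],[-0.002,0,0.145,0,0,0],[-0.002,0,0.165,0,0,0],[-0.002,0,0.165,0,0,0],[-0.002,0,0.165,0,0,0],[-0.002,0,0.165,0,0,0],[-0.002,0,0.165,0,0,0],[-0.002,0,0.165,0,0,0],[-0.002,0,0.165,0,0,0],[-0.002,0,0.165,0,0,0],[-0.002,0,0.165,0,0,0],[-0.002,0,0.165,0,0,0],[-0.002,0,0.165,0,0,0],[-0.002,0,0.165,0,0,0],[-0.002,0,0.165,0,0,0],[-0.002,0,0.165,0,0,0],[-0.002,0,0.165,0,0,0],[-0.002,0,0.165,0,0,0]]])

```text
clock: 16.7
eef_pos: [473.2, -8.7, 35.3]
tool_rot: [-3.142, -0.0, -1.224]
force: [-0.3, -0.0, 0.3]
width: -0.1
```

move_arm(moves=[[[0,0,0,0,0,0],[0,0,0,0,0,0],[0,0,0,0,0,0],[0,0,0,0,0,0]]])

```text
clock: 17.2
eef_pos: [473.2, -8.7, 35.3]
tool_rot: [-3.142, -0.0, -1.224]
force: [-0.3, 0.0, -0.4]
width: -0.2
```

Run:
```python
from h import *
s=ctrl.read_state();i=get_image('scene');cv2.imwrite('pics/s6.png',cv2.resize(i['color'][180:320,250:430],(720,560)))
print(s['eef_pos'],s['clock'],s['force'])
```

```text
[473.18075394  -8.72396309  35.32372203] 17.2 [-0.33567621  0.0164467  -0.41859437]
```

View pics/s6.png

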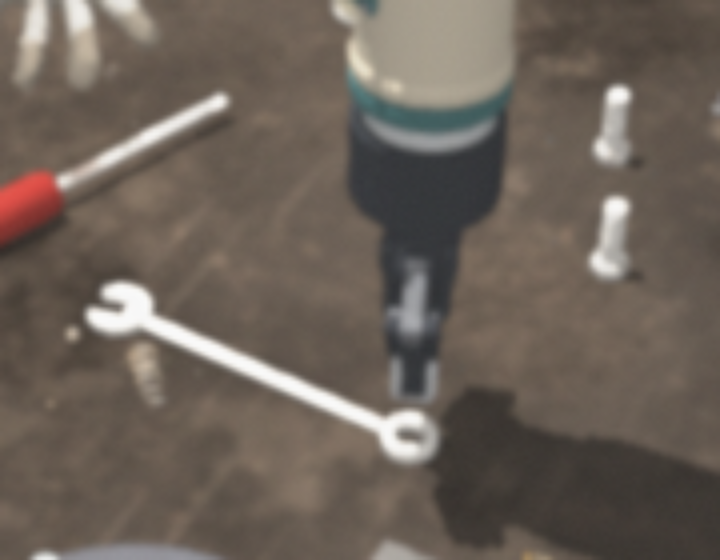

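The fingertips at (413, 395) are just above the ring end at (408, 436), and nothing has moved.

Run:
```python
from h import *
print(job.finish_job())
```

```text
the job is handed in; nothing more can be done
None
```

I pointed with shut fingers at the bare stud, then the bolt with the nut, then the spanner's ring end, and handed the job in still over the ring end. No verdict came back.

| Target | Fingertip height above its top | Sideways offset from measured position | Hold at rest |
|---|---|---|---|
| Bare stud | 28 mm | about 2 mm | about 2 s |
| Nut bolt | 27 mm | about 2 mm | about 2 s |
| Ring end | 27 mm | about 2 mm | over 2 s, to the end |

- **Order and clearance:** Between targets the fingertips stayed about 200 mm or more above the bench, rising and descending straight up and down at each target. They came low over no other stud or bolt, nor over the open end.
- **Contact:** The force readings I took stayed around 1 N or less, within sensor noise. In the last scene picture the spanner and the two plain bolts stood in place. The nut bolt was hidden behind the arm in that picture, but it stood upright in the picture taken while pointing at it.
- **Time:** The clock read 17.2 s just before hand-in, against the 51 s limit.
- **Disagreements:** The networks sometimes gave wrong hits for the bare stud and the ring end in the scene and top pictures. I settled these by zooming in and by a wrist picture before each descent. The cameras agreed on the targets to about 2–6 mm.

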